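Extend the cable gauge's stop arm to its next latch hole

TASK

On the bench stands a cable-length gauge whose square telescoping tube is latched by a round sprung button in its side. Press the button in, slide the tube outwards, away from the gauge's post, until the button pops out again through the hole of the small steel plate screwed on the tube's side, and leave it latched there. Stop pulling as soon as it catches, without forcing the tube against the button, and do not knock about the loose things round the gauge.

Things in the scene. Friction and masses are not known exactly. Their poses are not given: they have to be found in the camera images.
- gauge: Cable-length gauge, fixed: grey base plate 110 x 380 x 12 mm with a post at one end and a level square aluminium tube. Origin on the bench straight below the tube's axis, at the button; x points from the button's side of the tube to its plain back, y along the tube from the post to the stop plate, z up. Tube axis 80 mm above the origin; below it only two ribs, 20 mm high
- post_top (a point): Centre of the top of the grey post (50 x 45 mm, 100 mm high) into which the fixed inner tube is let, at y = -147 mm of the gauge; the outer tube starts right beside it
- tube (a joint): How far the outer tube (30 x 30 mm, 225 mm long, 2.5 mm walls) is slid out, m, along the gauge's y: 0 +-0.0015 latched in the first hole, end stop 0.098. Friction about 3 N; stays where left. It next latches somewhere from 0.058 to 0.084, where the steel plate's hole meets the button: set at calibration, different every time, not reported. The popped-out button then blocks the tube both ways
- button (a joint): How far the domed steel button (10 mm across) is pressed in, m, along the gauge's x: 0 fully out. It sits in the inner tube and does not travel. Spring 2 N when out, 5 N at 0.010. At 0.0075 its head is flush with the tube's side; then pulling the tube along with about 10 N makes it slip under the wall (0.010). It rides at 0.0075 under the steel plate and springs to 0 in a hole no finger covers
- button_tip (a point): Tip of the button's domed head. Fully out it stands 22.5 mm in front of the tube's axis at the axis' height: 7.5 mm proud of the tube's side in the first hole, 5 mm proud of the steel plate in the plate's hole
- first_hole (a point): Centre of the first hole (13 mm square) in the outer face of the tube's side; travels with the tube. The steel plate (68 x 26 mm, 2.5 mm thick, with two screw heads and a 13 mm hole at its middle) lies on this same side towards the post, hole centre 58 to 84 mm from here
- finger_seat (a point): Point on the tube's axis abreast of the first hole; travels with the tube. Here two upright ribs on the button's side, and two opposite on the back, 28 mm apart clear along the tube and standing 5 mm proud over its full 30 mm height, make a seat for a finger on each side: squeezing here presses the button flush. A pull of over 25 N against the popped-out button would harm the latch
- stop_face (a point): Centre of the outer face of the dark steel stop plate (50 x 85 mm, 6 mm thick) on the tube's far end, at the axis' height; travels with the tube
- spring_clamp: Bystander: teal nylon spring clamp, 48 x 84 x 13 mm, lying behind the gauge; leave it
- tape_ring: Bystander: tan roll of tape, 58 mm across, 25 mm high, behind the gauge; leave it
- cutters: Bystander: side cutters with red handles, 47 x 148 x 14 mm, left of the gauge; leave them
- spool: Bystander: small spool of solder, 44 x 84 x 28 mm, right of the gauge; leave it
- fuses: Bystander: flat carton, 48 x 72 x 22 mm, on the left; leave it
- vulc: Bystander: black roll of tape, 62 mm across, 19 mm high, on the right; leave it

How it is judged (in metres and radians):
On the way:
1. the button is pressed in and the tube slides out with the button under its wall (value of joint button above 0.0065 m and value of joint tube above 0.012 m), for 0.05 s.
At the end, for the whole second after the job is handed in: The button is fully out again (pressed in by less than 2 mm) with the tube slid out by 54 to 88 mm, that is latched in the hole of the steel plate (value of joint button below 0.002 m and value of joint tube between 0.054 and 0.088 m); the robot touches nothing.
It fails at once if a loose thing on the bench is moved by more than 30 mm (distance of any of spring_clamp, tape_ring, cutters, spool, fuses, vulc from where it was at the start of the episode above 0.03 m).
It fails at once if the latch is forced: the tube is dragged against the button with more than 25 N (contact force between button and tube above 25 N).
It also fails if it takes over 32 s, if anything falls off the work surface, if the arm or the gripper's body presses on something with over 40 N, if the wrist force passes 120 N, or if a joint passes its speed limit or range.

ROBOT

A 6-joint arm with a two-finger parallel gripper is mounted at the origin on a cart in front of the work surface, level with it; the furniture and walls round the work are solid. World frame = base frame: x ahead of the robot, y to its left, z up, the work surface at z = 0. Lengths are in m, angles in degrees, forces in N, time in s.
With the tool pointing down it reaches from about 0.35 to 0.975 m from the base axis. Payload 7.1 kg.
Tool frame: the origin (TCP) lies on the centre line of the jaws, within the pads' length; the fingertips stand 22 mm ahead of it and the grasp point (between the pads) lies 3 mm ahead of it (bot.tcp_to_tips is the distance from the TCP to the fingertips, in m); z points along the fingers, x is the direction in which the jaws open and shut, and the axes are right-handed (so a half turn about z gives the same grasp; the last joint's range is limited). The gripper opens to 88 mm and grips with 3 to 60 N. Pads are 20 mm wide; open, the fingers measure 115 mm over their backs; the gripper's body (75 mm by 178 mm) begins 61 mm behind the grasp point.
Start: joints at [-1.089, 24.242, 93.386, -0, 62.372, -1.089], TCP at [0.625, 0, 0.245] pointing down, gripper open.
Joint ranges: [-172.04, 172.04], [-51.8, 120.97], [4.93, 147.93], [-75.15, 255.16], [6.16, 154.13], [-145.62, 145.62]. Speed limits (degrees/s): [136.94, 136.94, 172.46, 180, 180, 180].

INTERFACE

Orientations are given as a 3x3 rotation matrix whose columns are the frame's x, y, z axes.
In Python, from rig import telemetry, capture, job, boxes_of, bot gives the robot as it stands. The module is installed in compiled form; this text tells all that it offers.
- The arm moves only by the tool servo_tool, never from a script. Its argument "moves" is a list of rows, each a list of 3 entries, a list of its own where there are three numbers: the gripper's target within -1 to 1 (fully open at 1, half-way at 0, shut at -1), then the shift along the tool's x, y, z in mm, then the turn, a rotation vector about the tool's x, y, z in rad. A call has 1 to 12 rows; each row is the pose to reach, as a shift and turn from the pose measured when the call began, along the tool's axes at that moment; what a row does not reach only later rows make up. A row lasts 1/8 s, in which the tool goes at most 62.5 mm and 10.7 degrees, less where a joint would pass 70% of its speed; a pose out of reach is approached as far as the arm can. A call with a gripper value outside its range is refused whole. The fingers move at their own pace and stop on an object; "force" is the grip in N (left out, the last holds). Time passes only in rows, so rows that repeat a pose let the fingers close. It gives the time, the measured TCP pose, the force and the opening at its end, in the units of the state.
- telemetry.read_state(): the state, without advancing time (a new reading comes with each control period).
- capture(name): name is "scene" or "side" or "wrist"; returns a dict with "pixels" (384x512x3 uint8, red, green, blue), "intrinsics" (3x3 intrinsics, pixels), "R" (3x3) and "t" (3): a world point X has camera coordinates R X + t; the wrist camera has in their place "hand_eye" (4x4, takes a point from camera to tool coordinates, whose origin is the TCP and whose axes are the tool frame's). Camera axes: x right, y down, z forward; pixel columns grow to the right and rows downward; lengths in m; the calibration is good to about 2 mm. A picture is of the moment at which its call begins: read the wrist's pose just before it. There is no depth.
- job.close_job(): hands the job in, once; it reports no verdict.
Trained networks look in the newest picture that a camera, given by its name, has taken for a name from the list of things; names that differ only in an ending like _2 or _b are one class to them, and where a whole thing is asked for, a point or a joint stands for the part that bears it (a point fixed in the world has none). Each returns a list of dicts, best first, with "score" (0 to 1); they miss things now and then, are a little off and sometimes report something else, mostly with a low value. They report only what shows in the picture. A call takes as long as a camera call.
- boxes_of(query, camera): "box" ([centre column, centre row, width, height] in pixels, round what is visible of it).
The state is a dict: "time": time; "joint_positions": joint angles; "joint_vel": joint speeds; "joint_efforts": joint torques, N m; "tool_pos": TCP position; "tool_rot": TCP orientation; "force": force on the tool from outside, world axes, zero at the start; "torque": the same for the moment, N m; "opening": finger opening in m.
Only numpy, scipy, OpenCV 4.12 (cv2) and the standard library are available. Lean on these libraries where they do the work, as an engineer would, in place of code of your own. Each camera call takes 0.05 s, during which the arm holds its last target. There are 200 camera calls.

## Working session

There is one attempt and no reset: what is moved stays moved. The work goes in short steps, Python scripts to look and compute and a tool call to move; the robot and the scene stay as the last step left them, time stands still between calls to the robot, and variables do not carry over. Pictures are saved under pics/ and viewed, about 8 in all and at most 12, crops included, and the job is handed in when it is done.

Besides the shell and the picture viewer there is one more tool, called after "Emit:" as a command line: name --argument value ..., lists and objects as JSON in quotes. servo_tool: Moves the arm, as the interface text tells. Its arguments: {"type":"object","properties":{"moves":{"type":"array","items":{"type":"array"}},"force":{"type":"number"}},"required":["moves"]}

```bash
mkdir -p pics; python3 - <<'E'
from rig import telemetry,capture,boxes_of
import cv2,numpy as np
s=telemetry.read_state();print(s['time'],s['tool_pos'],s['tool_rot'],s['opening'])
ims=[]
for n in("scene","side"):
    c=capture(n);cv2.imwrite(f"pics/{n}0.png",c["pixels"][...,::-1]);print(n,c["intrinsics"],c["R"],c["t"])
    for q in("button","stop_face","post_top","first_hole","finger_seat","gauge","tube"):
        print(q,[(np.round(b["box"]),round(b["score"],2)) for b in boxes_of(q,n)[:2]])
E
```

```text
0.0 [6.24469303e-01 3.00580769e-05 2.43902753e-01] [[ 9.99998777e-01 -3.27616864e-05 -1.56331907e-03]
 [-3.27067064e-05 -9.99999999e-01  3.51942605e-05]
 [-1.56332022e-03 -3.51430865e-05 -9.99998777e-01]] 0.08767250964042586
scene [[404.94809979   0.         245.57861657]
 [  0.         404.94809979 193.9933493 ]
 [  0.           0.           1.        ]] [[-0.48945873 -0.87184682  0.01769942]
 [-0.51788394  0.27429276 -0.81028372]
 [ 0.70158846 -0.40576668 -0.58577045]] [0.26793868 0.33689147 0.97000007]
button []
stop_face [(array([268., 200.,  45.,  40.]), 0.87)]
post_top [(array([256., 209.,  76.,  52.]), 0.57)]
first_hole [(array([270., 199.,  44.,  36.]), 0.69)]
finger_seat [(array([270., 199.,  43.,  36.]), 0.93)]
gauge [(array([256., 207.,  73.,  53.]), 0.95)]
tube [(array([269., 200.,  43.,  35.]), 0.6)]
side [[357.71396917   0.         251.35438853]
 [  0.         357.71396917 186.560993  ]
 [  0.           0.           1.        ]] [[ 0.86001468 -0.51026516 -0.00205327]
 [-0.22318106 -0.37253071 -0.90078359]
 [ 0.45887358  0.77514536 -0.4342634 ]] [-0.46403287  0.19586942  0.95827038]
button []
stop_face [(array([258., 205.,  41.,  42.]), 0.73), (array([300., 228.,   9.,  13.]), 0.64)]
post_top [(array([262., 225.,  94.,  78.]), 0.64)]
first_hole [(array([256., 203.,  46.,  46.]), 0.72)]
finger_seat [(array([258., 204.,  47.,  39.]), 0.71)]
gauge [(array([260., 224.,  91.,  70.]), 0.68)]
tube [(array([256., 205.,  48.,  38.]), 0.67)]
```

```bash
python3 -c "
import cv2
cv2.imwrite('pics/both0.png',cv2.resize(cv2.vconcat([cv2.imread('pics/scene0.png')]),(796,597)))"
```

```text
(no output)
```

View pics/both0.png

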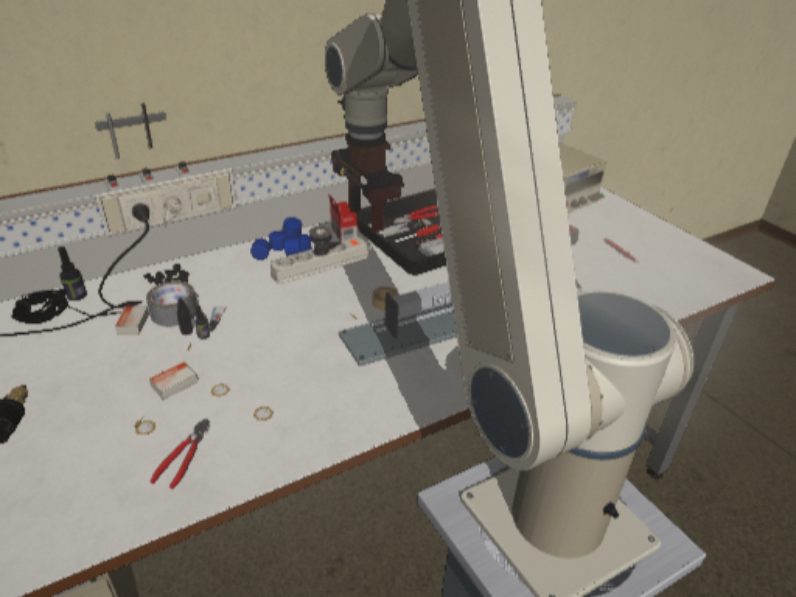

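View pics/side0.png

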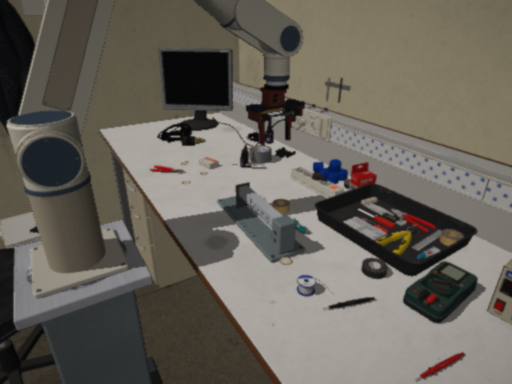

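The gauge stands with its post at the near right of the side view (about 287,230) and its stop plate at (242,193). The button side faces the robot. Next I'll take rough positions.

```bash
cat > h.py <<'E'
import numpy as np
from rig import telemetry,capture,boxes_of
def ray(c,uv,z):
    """world point on the plane height z seen at pixel uv"""
    d=np.linalg.inv(c["intrinsics"])@[*uv,1]; d=c["R"].T@d; o=-c["R"].T@c["t"]
    return o+d*(z-o[2])/d[2]
def wrist():
    s=telemetry.read_state(); c=capture("wrist"); H=c["hand_eye"]
    Rw=s["tool_rot"]@H[:3,:3]; tw=s["tool_rot"]@H[:3,3]+s["tool_pos"]
    c["R"]=Rw.T; c["t"]=-Rw.T@tw; return s,c
E
python3 - <<'E'
from h import *
import cv2
c=capture("side")
for n,uv,z in(("posttop",(288,229),.1),("stop top",(242,186),.12),("base corner R",(297,250),.012),("base left",(220,200),.012)):print(n,ray(c,uv,z))
c2=capture("scene")
print("stop top mid",ray(c2,(260,189),.12),"base near corner",ray(c2,(232,234),.012), ray(c2,(219,213),.012))
cv2.imwrite("pics/sidecrop.png",cv2.resize(c["pixels"][170:270,200:320,::-1],None,fx=6,fy=6,interpolation=cv2.INTER_CUBIC))
s,w=wrist();cv2.imwrite("pics/w0.png",w["pixels"][...,::-1]);print(w["hand_eye"],w["intrinsics"])
E
```

```text
posttop [ 0.47576016 -0.2902664   0.1       ]
stop top [ 0.47897935 -0.04674719  0.12      ]
base corner R [ 0.51905675 -0.27851984  0.012     ]
base left [0.46771409 0.09163727 0.012     ]
stop top mid [ 0.48524862 -0.01354334  0.12      ] base near corner [0.45002858 0.10249883 0.012     ] [0.56090185 0.09198397 0.012     ]
[[ 9.99999114e-01  3.54414274e-04 -1.28288875e-03 -3.06354583e-04]
 [-3.36038802e-05  9.70309556e-01  2.41866418e-01 -6.49885141e-02]
 [ 1.33052012e-03 -2.41866161e-01  9.70308709e-01 -1.40640763e-01]
 [ 0.00000000e+00  0.00000000e+00  0.00000000e+00  1.00000000e+00]] [[313.21252506   0.         252.85086377]
 [  0.         313.21252506 185.39278501]
 [  0.           0.           1.        ]]
```

View pics/sidecrop.png

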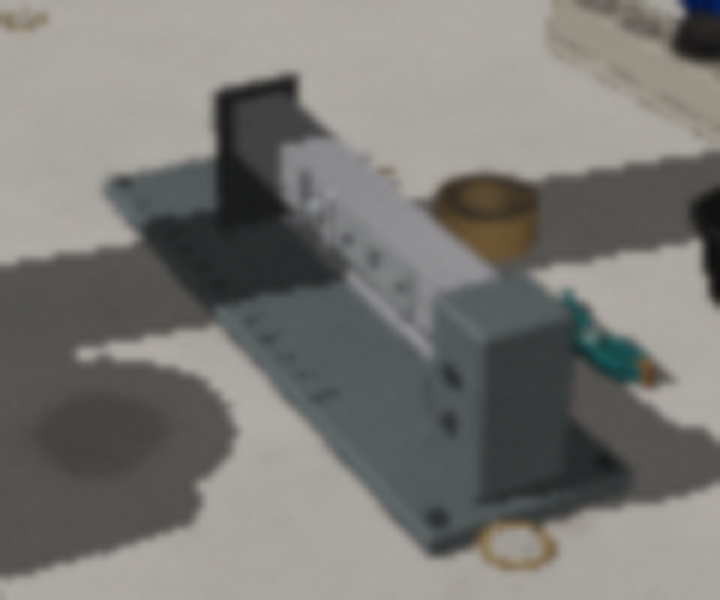

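```bash
python3 - <<'E'
from h import *
c=capture("side")
f=lambda x,y:(x/6+200,y/6+170)
for n,uv,z in(("posttop",(505,305),.1),("stop top",(257,87),.122),("baseR back",(628,472),.012),("baseR front",(432,540),.012),("base left front",(107,185),.012)):print(n,ray(c,f(*uv),z))
c=capture("scene")
print("left ends",ray(c,(219,213),.012),ray(c,(233,233),.012))
E
```

```text
posttop [ 0.49055694 -0.25270901  0.1       ]
stop top [ 0.48434571 -0.042456    0.122     ]
baseR back [ 0.54084443 -0.28436259  0.012     ]
baseR front [ 0.43610339 -0.28028354  0.012     ]
base left front [0.45858674 0.08994799 0.012     ]
left ends [0.56090185 0.09198397 0.012     ] [0.45265456 0.09765619 0.012     ]
```

View pics/w0.png

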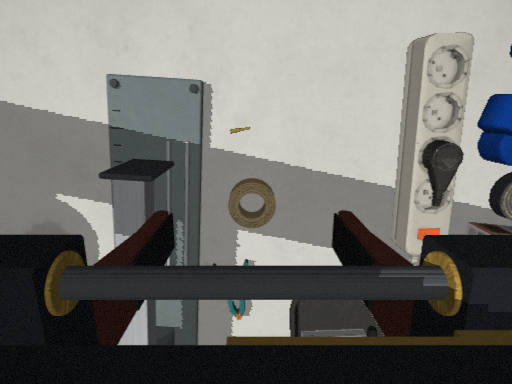

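The wrist view shows the base's far corners at (108,74) and (202,80) and the stop plate at about (137,170). The tape ring and clamp are to the right. Gauge yaw is about −2.8° and its origin about (0.498, −0.106). I'll move above the seat now.

Emit:
servo_tool --moves '[[1, [-42, 35, 15], [0, 0, 0.02]], [1, [-84, 70, 30], [0, 0, 0.035]], [1, [-126, 106, 40], [0, 0, 0.049]], [1, [-126, 106, 40], [0, 0, 0.049]], [1, [-126, 106, 40], [0, 0, 0.049]]]' --force 15

```text
time: 1.68
tool_pos: [0.4999, -0.1061, 0.2052]
tool_rot: [[0.999, -0.05, 0.002], [-0.05, -0.999, -0.0], [0.002, 0.0, -1.0]]
force: [-0.2, -0.1, -0.9]
opening: 0.0878
```

```bash
python3 - <<'E'
from h import *
import cv2
s,c=wrist();print(s['time'],s['tool_pos'],s['tool_rot'][:,0],s['force'])
cv2.imwrite("pics/w1.png",cv2.resize(c["pixels"][...,::-1],(796,597)))
for q in("button","button_tip","finger_seat","first_hole","stop_face","post_top","tube"):
    print(q,[(np.round(b["box"]),round(b["score"],2)) for b in boxes_of(q,"wrist")[:2]])
E
```

```text
1.675 [ 0.49991983 -0.10613283  0.20524009] [ 0.99876809 -0.04959452  0.00164161] [-0.19505184 -0.12446731 -0.89265501]
button [(array([230., 179.,   5.,  14.]), 0.51)]
button_tip []
finger_seat [(array([256., 179.,  64., 271.]), 0.97)]
first_hole [(array([254., 178.,  67., 271.]), 0.61)]
stop_face []
post_top [(array([253., 173., 116., 345.]), 0.67)]
tube [(array([255., 178.,  69., 276.]), 0.58)]
```

View pics/w1.png

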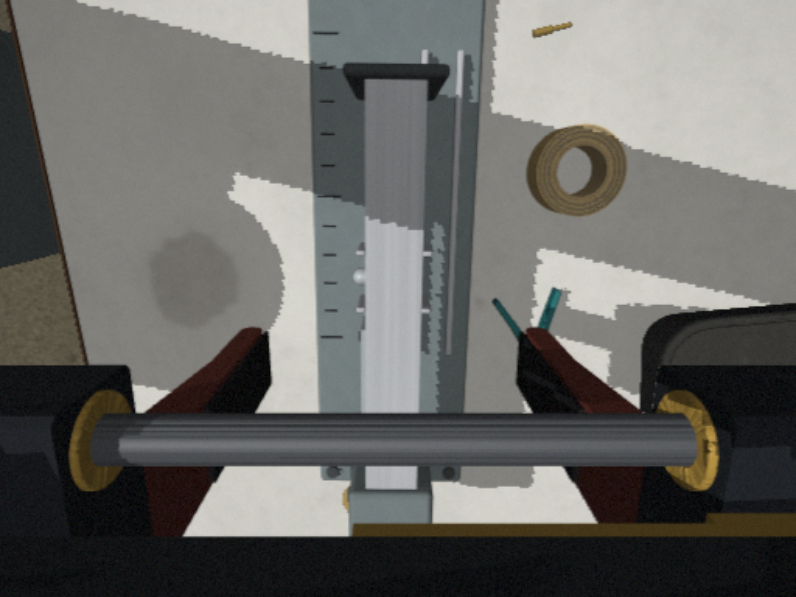

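The wrist view (796 px) shows the button at (360,277) and the seat ribs at rows 252 and 311. The tube's top centre runs from (395.5,90) to (391.5,480).

```bash
python3 - <<'E'
from h import *
s,c=wrist(); k=512/796
R=s['tool_rot'];p=s['tool_pos']
def g(n,u,v,z):
    P=ray(c,(u*k,v*k),z); print(n,P.round(4),"tool mm",(R.T@(P-p)*1000).round(1)); return P
a=g("tube far",395.5,90,.095);b=g("tube near",391.5,480,.095)
b1=g("tube mid",393,300,.095)
l=(g("rib1 L",360,252,.095)+g("rib2 L",360,311,.095))/2
r=(g("rib1 R",428,254,.095)+g("rib2 R",425,311,.095))/2
g("button",360,277,.08)
d=a-b;print(np.degrees(np.arctan2(d[0],d[1])),"seat",(l+r)/2,"tool mm",R.T@((l+r)/2-p)*1000)
E
```

```text
tube far [ 0.5047 -0.0049  0.095 ] tool mm [   0.5 -100.8  109.7]
tube near [ 0.4924 -0.2189  0.095 ] tool mm [ -1.5 113.5 109.7]
tube mid [ 0.4985 -0.1094  0.095 ] tool mm [ -0.7   3.9 109.7]
rib1 L [ 0.4826 -0.0827  0.095 ] tool mm [-17.8 -22.  109.7]
rib2 L [ 0.4805 -0.1147  0.095 ] tool mm [-18.4  10.  109.7]
rib1 R [ 0.5179 -0.0855  0.095 ] tool mm [ 17.6 -20.9 109.7]
rib2 R [ 0.5153 -0.1163  0.095 ] tool mm [ 16.5  10.  109.7]
button [ 0.4805 -0.0994  0.08  ] tool mm [-19.1  -5.3 124.7]
3.3152758161537643 seat [ 0.49910075 -0.09980943  0.095     ] tool mm [ -0.53151463  -5.72143614 109.6626863 ]
```

Emit:
servo_tool --moves '[[1, [-0.6, -5.5, 20], [0, 0, 0.008]], [1, [-0.6, -5.5, 60], [0, 0, 0.008]], [1, [-0.6, -5.5, 100], [0, 0, 0.008]], [1, [-0.6, -5.5, 122], [0, 0, 0.008]], [1, [-0.6, -5.5, 122], [0, 0, 0.008]]]' --force 15

```text
time: 2.75
tool_pos: [0.4978, -0.0998, 0.0812]
tool_rot: [[0.998, -0.056, -0.003], [-0.056, -0.998, 0.001], [-0.003, -0.001, -1.0]]
force: [1.0, -0.2, 0.2]
opening: 0.0877
```

```bash
python3 - <<'E'
from h import *
import cv2
s,c=wrist();print(s['time'],s['tool_pos'],s['tool_rot'],s['force'])
cv2.imwrite("pics/w2.png",cv2.resize(c["pixels"][...,::-1],(796,597)))
c=capture("side");o=-c["R"].T@c["t"];print("cam",o)
# intersect with button-side face plane
n=np.array([.9983,-.058,0]);y=np.array([.058,.9983,0]);P0=np.array([.4991,-.0998,.08]);
for m,off,pts in(("tip",-.0225,[(308,185)]),("plate",-.0175,[(345,238),(375,262),(410,295)])):
    for u,v in pts:
        d=c["R"].T@np.linalg.inv(c["intrinsics"])@[u/6+200,v/6+170,1]
        X=o+d*((n@(P0+off*n)-n@o)/(n@d));print(m,u,v,y@(X-P0),X[2])
E
```

```text
2.75 [ 0.49783152 -0.09979479  0.08121426] [[ 9.98413709e-01 -5.61971683e-02 -3.45606558e-03]
 [-5.61947556e-02 -9.98419513e-01  7.91370157e-04]
 [-3.49507607e-03 -5.95902053e-04 -9.99993715e-01]] [ 0.97250935 -0.19086275  0.16863785]
cam [ 0.00306447 -0.90661128  0.59162493]
tip 308 185 -0.008696139315367448 0.09722663856446434
plate 345 238 -0.03787503955311351 0.08076618683838588
plate 375 262 -0.0677560580190566 0.0827398890367097
plate 410 295 -0.10095954985679073 0.08231369333094174
```

View pics/w2.png

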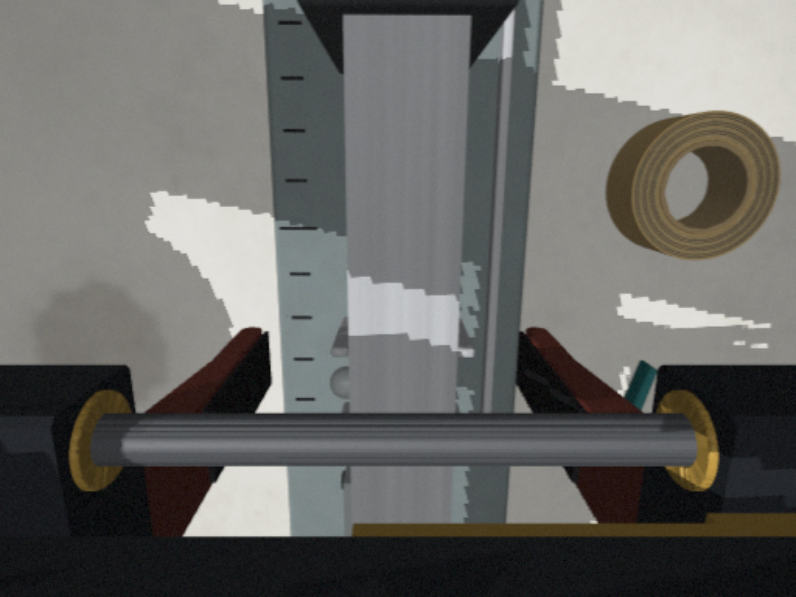

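The wrist view shows the tube between the open fingers, the button at (343,383) and the outer ribs at rows 330–355. The side view puts the plate's hole about 68 mm from the seat. I'll check the centring once before closing.

```bash
python3 - <<'E'
from h import *
s,c=wrist(); k=512/796
R=s['tool_rot'];p=s['tool_pos']
for n,u,v,z in(("button",342,383,.08),("L",349,383,.095),("R",459,383,.095),("far L",343,20,.095),("far R",471,20,.095),("rib R top near",474,353,.095),("rib L",334,353,.095)):
    print(n,(R.T@(ray(c,(u*k,v*k),z)-p)*1000).round(1))
E
```

```text
button [-16.8   2.1   3.1]
L [-13.1  -4.9 -11.9]
R [ 18.4  -4.9 -11.9]
far L [-12.4 -99.1 -11.9]
far R [ 18.2 -99.1 -11.9]
rib R top near [ 22.4 -14.1 -11.9]
rib L [-17.1 -14.1 -11.9]
```

Emit:
servo_tool --moves '[[0.5, [2.6, 0, 0], [0, 0, 0]], [-0.1, [2.6, 0, 0], [0, 0, 0]], [-1, [2.6, 0, 0], [0, 0, 0]], [-1, [2.6, 0, 0], [0, 0, 0]], [-1, [2.6, 0, 0], [0, 0, 0]], [-1, [2.6, 0, 0], [0, 0, 0]], [-1, [2.6, 0, 0], [0, 0, 0]]]' --force 15

```text
time: 3.78
tool_pos: [0.5002, -0.1002, 0.0832]
tool_rot: [[0.998, -0.056, -0.003], [-0.056, -0.998, 0.0], [-0.003, -0.0, -1.0]]
force: [-7.0, -0.4, 3.8]
opening: 0.0296
```

Opening reads 29.6 mm, so the pads are on the tube and the button is flush. I'll start the pull, which is along tool −y.

Emit:
servo_tool --moves '[[-1, [-0.5, -1.5, 0], [0, 0, 0]], [-1, [-0.5, -3, 0], [0, 0, 0]], [-1, [-0.5, -5, 0], [0, 0, 0]], [-1, [-0.5, -7, 0], [0, 0, 0]]]'

```text
time: 4.28
tool_pos: [0.5005, -0.0953, 0.0832]
tool_rot: [[0.998, -0.055, -0.002], [-0.055, -0.998, -0.003], [-0.001, 0.003, -1.0]]
force: [-2.5, -17.2, -1.6]
opening: 0.0297
```

```bash
cat >> h.py <<'E'
import cv2
def track(c,ref="pics/w2.png"):
    """row shift of the tube's stop plate corner and the base ticks against the reference picture"""
    a=cv2.imread(ref);b=cv2.resize(c["pixels"][...,::-1],(796,597))
    for n,(x,y,w,h) in dict(stop=(300,5,60,75),ribL=(322,318,32,48),tick=(270,160,60,45)).items():
        t=a[y:y+h,x:x+w]; y0=max(0,y-70);x0=max(0,x-40)
        r=cv2.matchTemplate(b[y0:y+h+70,x0:x+w+40],t,cv2.TM_CCOEFF_NORMED);_,m,_,l=cv2.minMaxLoc(r)
        print(n,"shift",l[0]+x0-x,l[1]+y0-y,round(m,2))
E
python3 - <<'E'
from h import *
s,c=wrist();print(s['time'],s['tool_pos'],s['force'],s['opening']);track(c)
cv2.imwrite("pics/w3.png",cv2.resize(c["pixels"][...,::-1],(796,597)))
E
```

```text
4.275 [ 0.50052378 -0.09532439  0.08323085] [ -2.54891272 -17.23011141  -1.59554444] 0.029748220032899553
stop shift -9 2 0.97
ribL shift -8 62 0.64
tick shift -5 10 0.98
```

View pics/w3.png

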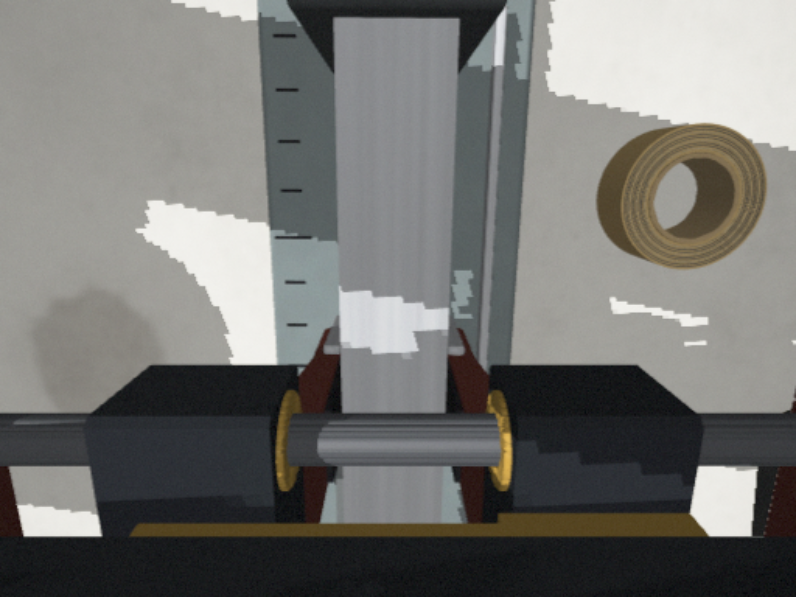

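The stop plate kept its place in the picture while the bench ticks moved 10 px. So the tube travels with the fingers, about 4 mm so far. I'll continue gently.

Emit:
servo_tool --moves '[[-1, [0, -2, 0], [0, 0, 0]], [-1, [0, -3, 0], [0, 0, 0]]]'

```text
time: 4.58
tool_pos: [0.5007, -0.0922, 0.0832]
tool_rot: [[0.998, -0.056, -0.002], [-0.056, -0.998, -0.002], [-0.001, 0.002, -1.0]]
force: [-2.4, -6.1, 1.3]
opening: 0.0298
```

Emit:
servo_tool --moves '[[-1, [0, -3, 0], [0, 0, 0]], [-1, [0, -6, 0], [0, 0, 0]], [-1, [0, -9, 0], [0, 0, 0]], [-1, [0, -12, 0], [0, 0, 0]]]'

```text
time: 5.08
tool_pos: [0.5014, -0.0808, 0.0832]
tool_rot: [[0.998, -0.056, -0.001], [-0.056, -0.998, -0.003], [-0.001, 0.003, -1.0]]
force: [-2.4, -5.9, 0.3]
opening: 0.0302
```

Emit:
servo_tool --moves '[[-1, [0, -4, 0], [0, 0, 0]], [-1, [0, -8, 0], [0, 0, 0]], [-1, [0, -12, 0], [0, 0, 0]], [-1, [0, -16, 0], [0, 0, 0]], [-1, [0, -20, 0], [0, 0, 0]], [-1, [0, -24, 0], [0, 0, 0]], [-1, [0, -28, 0], [0, 0, 0]], [-1, [0, -32, 0], [0, 0, 0]], [-1, [0, -33, 0], [0, 0, 0]]]'

```text
time: 6.2
tool_pos: [0.5035, -0.0476, 0.0832]
tool_rot: [[0.998, -0.056, -0.001], [-0.056, -0.998, -0.003], [-0.001, 0.003, -1.0]]
force: [-1.7, -2.6, 2.3]
opening: 0.0302
```

```bash
python3 - <<'E'
from h import *
s,c=wrist();print(s['time'],s['tool_pos'],s['force'],s['opening'])
track(c,"pics/w3.png")
c=capture("side");cv2.imwrite("pics/s4.png",cv2.resize(c["pixels"][170:270,200:320,::-1],None,fx=6,fy=6,interpolation=cv2.INTER_CUBIC))
E
```

```text
6.2 [ 0.5034801  -0.04758106  0.08319571] [-1.73958504 -2.55696138  2.25873752] 0.03022119717708814
stop shift 0 0 0.98
ribL shift 0 0 0.87
tick shift 0 19 0.96
```

View pics/s4.png

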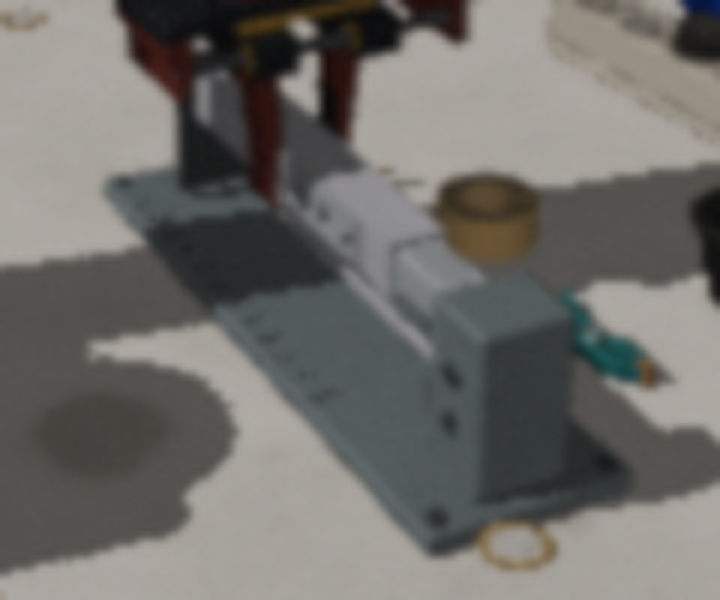

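The tube has come about 52.5 mm without slipping in the fingers, and the plate's hole shows near (322,212), about 12–16 mm short of the button. I'll regrip lightly against the rear rib, so pad friction limits the pull when the latch catches.

Emit:
servo_tool --moves '[[-0.2, [0, 0, 0], [0, 0, 0]], [-0.2, [0, 0, 0], [0, 0, 0]], [-0.2, [0, 2, 0], [0, 0, 0]], [-0.2, [0, 3, 0], [0, 0, 0]], [-1, [0, 3, 0], [0, 0, 0]], [-1, [0, 3, 0], [0, 0, 0]], [-1, [0, 3, 0], [0, 0, 0]]]' --force 8

```text
time: 7.18
tool_pos: [0.5033, -0.0498, 0.083]
tool_rot: [[0.998, -0.058, -0.001], [-0.058, -0.998, -0.002], [-0.001, 0.002, -1.0]]
force: [1.2, 4.8, -2.8]
opening: 0.0299
```

```bash
python3 - <<'E'
from h import *
s,c=wrist();print(s['time'],s['tool_pos'],s['force'],s['opening'])
cv2.imwrite("pics/w4.png",cv2.resize(c["pixels"][...,::-1],(796,597)));track(c,"pics/w3.png")
E
```

```text
7.175 [ 0.50331433 -0.04979785  0.08299148] [ 1.15066856  4.76925226 -2.80277412] 0.029920863217591825
stop shift 0 -5 0.95
ribL shift 0 -8 0.85
tick shift 0 14 0.96
```

Emit:
servo_tool --moves '[[-1, [0, -2, 0], [0, 0, 0]], [-1, [0, -4, 0], [0, 0, 0]], [-1, [0, -6, 0], [0, 0, 0]], [-1, [0, -8, 0], [0, 0, 0]]]'

```text
time: 7.72
tool_pos: [0.5038, -0.0418, 0.083]
tool_rot: [[0.998, -0.058, -0.001], [-0.058, -0.998, -0.002], [-0.001, 0.002, -1.0]]
force: [0.0, -3.2, -0.7]
opening: 0.0299
```

```bash
python3 - <<'E'
from h import *
s,c=wrist();print(s['time'],s['tool_pos'],s['force'],s['opening'])
track(c,"pics/w4.png")
E
```

```text
7.725 [ 0.50383    -0.04182312  0.08297878] [ 7.32466900e-04 -3.17169143e+00 -6.53916600e-01] 0.02992445063714329
stop shift 0 0 1.0
ribL shift 0 0 1.0
tick shift 1 18 0.94
```

Tube and fingers moved together, about 60.5 mm out now. From here I'll take small steps.

Emit:
servo_tool --moves '[[-1, [0, -1, 0], [0, 0, 0]], [-1, [0, -2, 0], [0, 0, 0]], [-1, [0, -3, 0], [0, 0, 0]]]'

```text
time: 8.15
tool_pos: [0.504, -0.0392, 0.083]
tool_rot: [[0.998, -0.057, -0.001], [-0.057, -0.998, -0.003], [-0.001, 0.003, -1.0]]
force: [-1.6, -10.8, -0.4]
opening: 0.0298
```

Emit:
servo_tool --moves '[[-1, [0, -1, 0], [0, 0, 0]], [-1, [0, -2, 0], [0, 0, 0]]]'

```text
time: 8.4
tool_pos: [0.504, -0.0384, 0.083]
tool_rot: [[0.998, -0.056, -0.001], [-0.056, -0.998, -0.004], [-0.001, 0.004, -1.0]]
force: [-0.8, -13.2, -0.2]
opening: 0.0301
```

```bash
python3 - <<'E'
from h import *
s,c=wrist();print(s['time'],s['tool_pos'],s['force'],s['opening'])
track(c,"pics/w4.png")
E
```

```text
8.4 [ 0.50403239 -0.03836169  0.08296578] [ -0.80509335 -13.17584433  -0.23115869] 0.030086357409733994
stop shift 1 4 0.99
ribL shift 0 3 0.99
tick shift 1 26 0.94
```

Pull rose to 13 N and the fingers slipped about 1 mm on the tube, so it has probably latched at about 63 mm. I'll let go, rise straight up and look.

Emit:
servo_tool --moves '[[-1, [0, 1, 0], [0, 0, 0]], [0, [0, 1, 0], [0, 0, 0]], [1, [0, 1, 0], [0, 0, 0]], [1, [0, 1, 0], [0, 0, 0]], [1, [0, 1, 0], [0, 0, 0]], [1, [0, 1, -20], [0, 0, 0]], [1, [0, 1, -50], [0, 0, 0]], [1, [0, 1, -100], [0, 0, 0]], [1, [0, 1, -120], [0, 0, 0]], [1, [0, 1, -120], [0, 0, 0]]]'

```text
time: 9.7
tool_pos: [0.5051, -0.0388, 0.2045]
tool_rot: [[0.998, -0.056, 0.003], [-0.056, -0.998, -0.005], [0.003, 0.005, -1.0]]
force: [-0.6, 0.2, 0.1]
opening: 0.0876
```

Emit:
servo_tool --moves '[[1, [0, 50, 0], [0, 0, 0]], [1, [0, 66, 0], [0, 0, 0]], [1, [0, 66, 0], [0, 0, 0]]]'

```text
time: 10.07
tool_pos: [0.5007, -0.1052, 0.2037]
tool_rot: [[0.998, -0.058, 0.001], [-0.058, -0.998, -0.004], [0.001, 0.004, -1.0]]
force: [0.1, 0.1, -0.3]
opening: 0.0877
```

```bash
python3 - <<'E'
from h import *
s,c=wrist();print(s['time'],s['tool_pos'],s['force'],s['opening'])
w=c["pixels"][60:280,170:340,::-1]
d=capture("side")["pixels"][170:270,200:320,::-1]
cv2.imwrite("pics/end.png",cv2.hconcat([cv2.resize(w,(440,570),interpolation=cv2.INTER_CUBIC),cv2.resize(d[:,30:90],(342,570),interpolation=cv2.INTER_CUBIC)]))
E
```

```text
10.075 [ 0.50073662 -0.10520596  0.20367078] [ 0.11353886  0.05295458 -0.33578114] 0.08774906418229175
```

View pics/end.png

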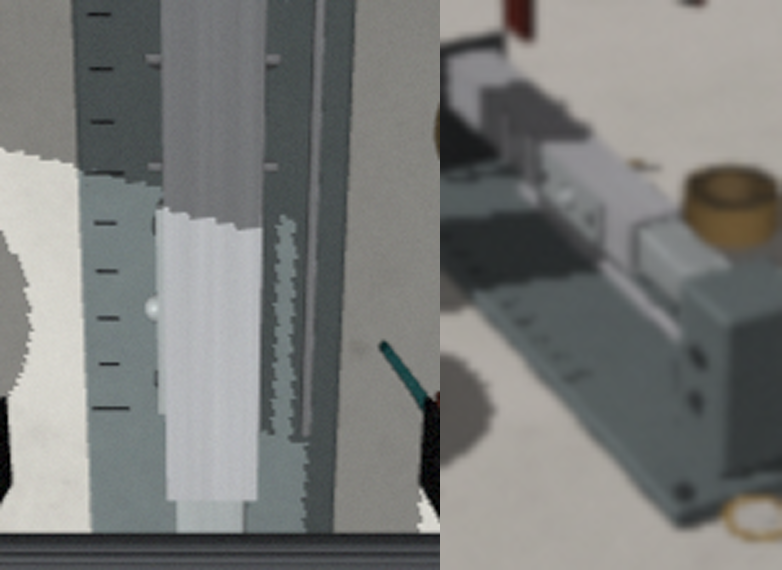

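The left half of the picture shows the bright button dome at (153,308), standing proud of the plate. It sits midway along the plate, which runs from row 205 to 412, so it is out through the plate's hole. The gripper is clear, so I'll hand in.

```bash
python3 -c "
from rig import job;print(job.close_job())"
```

```text
the job is handed in; nothing more can be done
None
```

The tube is slid out and, from the last pictures, latched with the button through the steel plate's hole. I handed the job in after about 10 s of robot time; no verdict came back.

- **How it was done:** I squeezed the finger seat at 15 N until the button was flush and pulled the tube out to about 52 mm. I then regripped at 8 N so that pad friction would limit the pull, and went on in 1–2 mm steps. At about 62–63 mm the pull rose to 13 N and the pads began to slip, so I stopped, let go and rose clear.
- **Last checks:** The wrist picture shows the button standing proud at the middle of the plate. The gripper was open and free, with under 0.5 N at the wrist. The tape ring and clamp, the only loose things I could check, looked untouched.
- **Less certain:**
  - The wrist force reached about 17 N while the button first slipped under the wall. That is under the 25 N limit, but I only had readings at the end of each move.
  - The slide-out distance comes from the arm's travel and image tracking, good to about 1–2 mm. The side-camera estimates beforehand were 65 to 68 mm.

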